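Lock the flat-nozzle drying gun on

TASK

Two drying guns stand nozzle-up on the potter's bench. Set the one with the wide flat nozzle running hands-free: squeeze its trigger right down, and while it is down push the lock-on button beside it fully in, then ease off so that the trigger stays locked in by itself. Leave the trigger of the gun with the round nozzle alone.

Things in the scene. Friction and masses are not known exactly. Their poses are not given: they have to be found in the camera images.
- flat_gun_trigger_top (a point): Top of the black trigger of the gun with the wide flat nozzle (78 x 18 mm mouth). The gun is fixed, barrel upright, handle level, so the trigger faces up, 130 mm above the bench at rest; the point moves with it. Axes: z up, x along the handle to the barrel (axis at +100 mm, 68 mm thick, 276 high), y towards the lock-on button. Flat top: x -20 to +20 mm, y -20 to +30 mm.
- flat_gun_trigger (a joint): Travel of that trigger, m: 0 at rest, 0.014 pushed straight DOWN to its stop, still 6 mm above the handle. Spring: 2.4 N to start, 6.6 N at the stop. Locked on, it stays at 0.0075. It catches if it is let up while the button is held in more than 0.006; squeezing it fully again releases both.
- flat_gun_lock (a joint): Travel of its lock-on button, m, to +y: 0 at rest, 0.008 in; spring 1 to 3 N; stays at 0.0055 when locked. Goes in only with the trigger down over 0.010. A bare metal knob 18 mm across on a grey cheek (face y +34, top z +24 mm) above the trigger: centre of its face at x 0, y +24, z +12 mm from the resting trigger point, so a tip holding the trigger down and slid to +y pushes it in.
- round_gun_trigger (a joint): Travel of the trigger of the other gun, alike but for its round pipe nozzle (42 mm across), m: 0 at rest. To be left alone.

How it is judged:
By the outcome, as a careful person would: the job done as asked, in the order asked, and still so for the second after the job is handed in, with the robot touching nothing.
It also fails if it takes over 38 s, if anything falls off the work surface, if the arm or the gripper's body presses on something with over 40 N, if the wrist force passes 120 N, or if a joint passes its speed limit or range.

ROBOT

A 6-joint arm with a two-finger parallel gripper is mounted at the origin on the work surface. World frame = base frame: x ahead of the robot, y to its left, z up, the work surface at z = 0. Lengths are in m, angles in rad, forces in N, time in s.
With the tool pointing down it reaches from about 0.35 to 0.925 m from the base axis. Payload 6.4 kg.
Tool frame: the origin (TCP) lies between the finger pads; the fingertips stand 11 mm ahead of it and the grasp point (between the pads) lies 8 mm behind it; z points along the fingers, y is the line along which they close (so a half turn about z gives the same grasp; the last joint's range is limited). The gripper opens to 85 mm and grips with 20 to 120 N. Pads are 22 mm wide; open, the fingers measure 114 mm over their backs; the gripper's body (76 mm by 85 mm) begins 54 mm behind the grasp point. The pads swing forward as they close: fully open they stand 13 mm farther back than shut.
Start: joints at [-1.321, 0.245, 1.558, -0, 1.339, -0.174], TCP at [0.267, -0.593, 0.242] pointing down, gripper open.
Joint ranges: [-3.13, 3.13], [-1.02, 2.26], [0.13, 2.54], [-0.95, 4.09], [0.21, 2.88], [-2.74, 2.74]. Speed limits (rad/s): [2.57, 2.57, 3.14, 3.14, 3.14, 3.14].

INTERFACE

Orientations are given as a unit quaternion [w, x, y, z].
In Python, from cell import bot gives the robot as it stands. The module is installed in compiled form; this text tells all that it offers.
- The arm moves only by the shell command python3 -m creep 'ROWS' [OPENING] [FORCE]. ROWS is JSON, a list of rows, each an object with "delta_pos": the shift along the world's x, y, z in m, a list of three; "twist": the turn, a rotation vector about the world's x, y, z in rad, a list of three. In form: [{"delta_pos": [dx, dy, dz], "twist": [wx, wy, wz]}, ...]. A call has 1 to 20 rows; each row shifts and turns the commanded pose from where the row before left it; what a row does not reach is not made up. A row lasts 1/10 s, in which the tool goes at most 50 mm and 8.59 degrees, less where a joint would pass 70% of its speed; a pose out of reach is approached as far as the arm can. A call with a gripper value outside its range is refused whole. OPENING is the opening, from -1 (shut) to 1 (fully open), so that 0 is half open, set as the call begins (- or left out, the last holds). The fingers move at their own pace and stop on an object; FORCE is the grip in N (left out, the last holds). Time passes only in rows, so rows that do not move let the fingers close. It gives the time, the measured TCP pose, the force, the opening and the grip force at its end, in the units of the state.
- bot.read_state(): the state, without advancing time (a new reading comes with each control period).
- bot.snapshot(name): name is "scene" or "side" or "wrist"; returns a dict with "color" (480x640x3 uint8, red, green, blue), "intrinsics" (3x3 intrinsics, pixels), "world_from_camera" (4x4, takes a point from camera to world coordinates). Camera axes: x right, y down, z forward; pixel columns grow to the right and rows downward; lengths in m; the calibration is good to about 2 mm. A picture is of the moment at which its call begins. There is no depth.
- bot.job_done(): hands the job in; it is judged then, once.
The state is a dict: "time_s": time; "joint_positions": joint angles; "dq": joint speeds; "tau": joint torques, N m; "position": TCP position; "orientation": TCP orientation; "wrist_force": force on the tool from outside, world axes, zero at the start; "wrist_torque": the same for the moment, N m; "finger_gap": finger opening in m; "gripper_force": force on a finger pad.
Only numpy, scipy, OpenCV 4.12 (cv2) and the standard library are available. Lean on these libraries where they do the work, as an engineer would, in place of code of your own. Each camera call takes 0.05 s, during which the arm holds its last target. There are 200 camera calls.

## Working session

There is one attempt and no reset: what is moved stays moved. The work goes in short steps, Python scripts to look and compute and a shell command to move; the robot and the scene stay as the last step left them, time stands still between calls to the robot, and variables do not carry over. Pictures are saved under pics/ and viewed, at most 10 in all, crops included, and the job is handed in when it is done.

```bash
mkdir -p pics; cat > h.py <<'E'
import numpy as np,cv2
from cell import bot
def snap(n,f):
    s=bot.snapshot(n); cv2.imwrite(f'pics/{f}.png',s['color'][:,:,::-1]); np.savez(f'pics/{f}.npz',K=s['intrinsics'],T=s['world_from_camera'])
def ray(f,u,v):
    d=np.load(f'pics/{f}.npz'); r=d['T'][:3,:3]@np.linalg.inv(d['K'])@[u,v,1]; return d['T'][:3,3],r/np.linalg.norm(r)
def tri(*obs):
    A=np.zeros((3,3));b=np.zeros(3)
    R=[ray(*o) for o in obs]
    for o,r in R: P=np.eye(3)-np.outer(r,r);A+=P;b+=P@o
    p=np.linalg.solve(A,b); return p,[np.linalg.norm(np.cross(p-o,r)) for o,r in R]
def onz(f,u,v,z):
    o,r=ray(f,u,v); return o+r*(z-o[2])/r[2]
def proj(f,p):
    d=np.load(f'pics/{f}.npz'); c=np.linalg.inv(d['T'])@np.append(p,1); q=d['K']@c[:3]; return q[:2]/q[2]
E
python3 - <<'E'
from h import *
for n in ['scene','side','wrist']: snap(n,n+'0')
s=bot.read_state(); print(s['time_s'],s['position'],s['orientation'],s['finger_gap'])
for n in ['scene0','side0']: print(np.load(f'pics/{n}.npz')['T'].round(2))
E
```

```text
0.15 [ 0.26719721 -0.59208567  0.24140551] [-7.73952660e-04  9.77635878e-01  2.10303328e-01 -3.60773709e-05] 0.08560651889298213
[[-0.94  0.24 -0.25  0.77]
 [ 0.34  0.65 -0.68  0.51]
 [-0.   -0.72 -0.69  0.69]
 [ 0.    0.    0.    1.  ]]
[[ 1.   -0.01 -0.01  0.56]
 [-0.   -0.68  0.73 -0.66]
 [-0.02 -0.73 -0.68  0.77]
 [ 0.    0.    0.    1.  ]]
```

View pics/scene0.png

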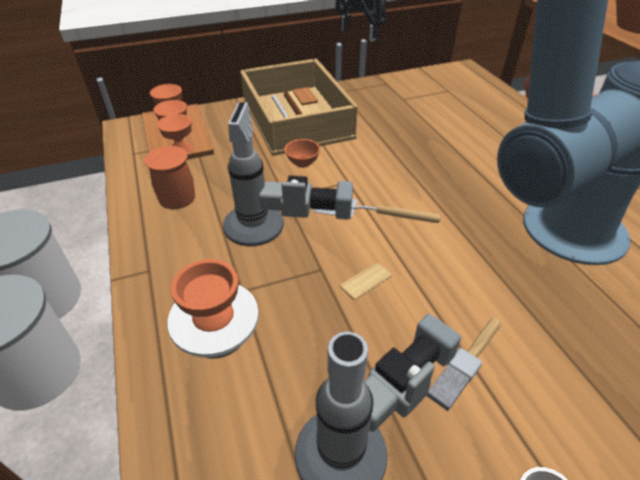

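View pics/side0.png

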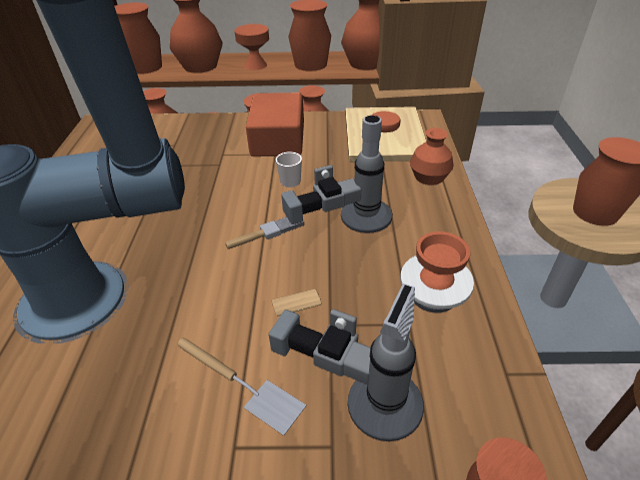

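```bash
python3 - <<'E'
from h import *
a=cv2.imread('pics/side0.png')[290:450,260:440]; b=cv2.imread('pics/scene0.png')[90:250,210:370]
a=cv2.resize(a,(405,360),interpolation=cv2.INTER_CUBIC);b=cv2.resize(b,(360,360),interpolation=cv2.INTER_CUBIC)
cv2.imwrite('pics/crop1.png',np.hstack([a,b]))
E
python3 - <<'E'
import cv2
c=cv2.imread('pics/side0.png')[295:395,265:385]
cv2.imwrite('pics/crop1.png',cv2.resize(c,(720,600),interpolation=cv2.INTER_CUBIC))
d=cv2.imread('pics/scene0.png')[150:250,220:360]
cv2.imwrite('pics/crop2.png',cv2.resize(d,(784,560),interpolation=cv2.INTER_CUBIC))
E
```

```text
(no output)
```

View pics/crop1.png

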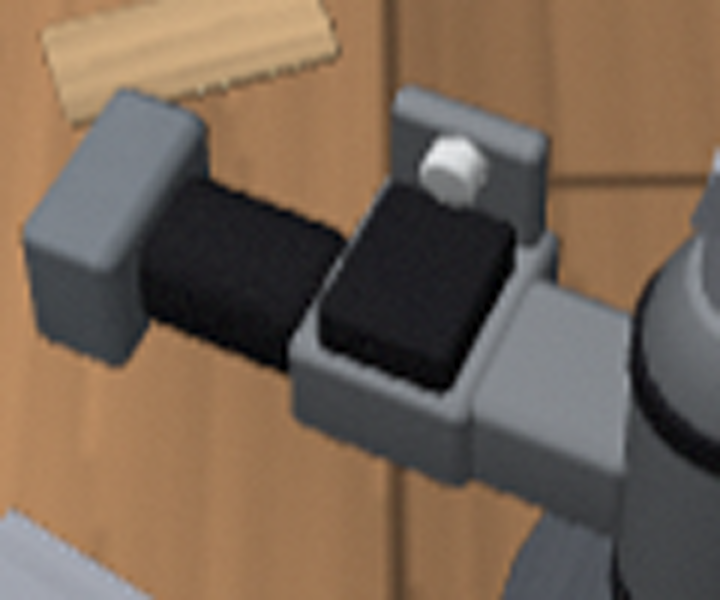

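View pics/crop2.png

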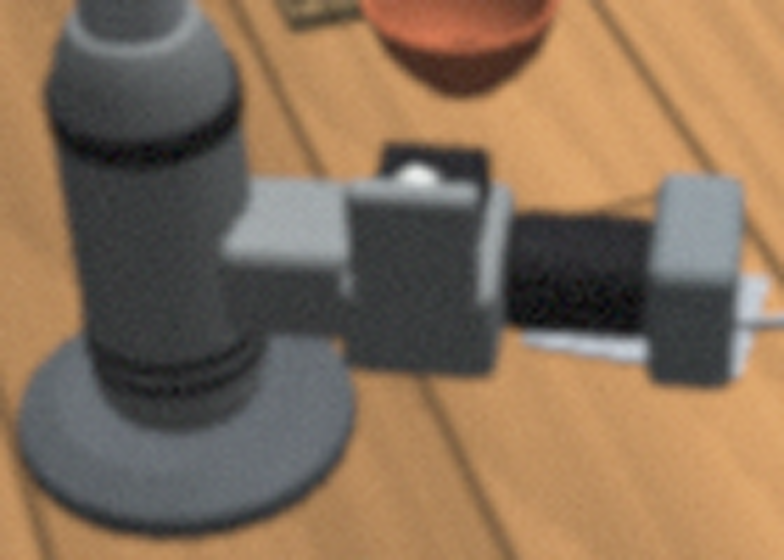

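```bash
python3 - <<'E'
from h import *
S=lambda u,v:('side0',265+u/6,295+v/6)
C=lambda u,v:('scene0',220+u/5.6,150+v/5.6)
P={}
for n,a,b in [('cheek+x',(547,155),(352,182)),('cheek-x',(393,110),(478,187)),('cap+x-y',(105,270),(665,175)),('cap-x-y',(25,232),(742,178)),('cap+x+y',(207,120),(650,270)),('cap-x+y',(125,88),(738,280)),('knob',(448,178),(418,175))]:
    P[n],e=tri(S(*a),C(*b)); print(n,P[n].round(4),np.round(e,4))
q=[onz(*S(*c),.130) for c in [(397,188),(515,228),(440,358),(325,308)]]
for x in q: print(x.round(4))
q=np.array(q); print('centre',q.mean(0)); yv=(q[0]+q[1]-q[2]-q[3]);xv=q[1]+q[2]-q[0]-q[3]
print(np.linalg.norm(yv)/2,np.linalg.norm(xv)/2,np.degrees(np.arctan2(yv[1],yv[0]))-90,np.degrees(np.arctan2(xv[1],xv[0])))
d=P['cap+x+y']-P['cap+x-y'];print('cap ang',np.degrees(np.arctan2(d[1],d[0]))-90)
d=P['cap-x+y']-P['cap-x-y'];print(np.degrees(np.arctan2(d[1],d[0]))-90)
d=P['cheek+x']-P['cheek-x'];print('cheek',np.degrees(np.arctan2(d[1],d[0])))
E
```

```text
cheek+x [ 0.5989 -0.1824  0.1513] [0.0016 0.0016]
cheek-x [ 0.5581 -0.1658  0.1505] [0.0003 0.0003]
cap+x-y [ 0.4773 -0.1934  0.1153] [0.0003 0.0003]
cap-x-y [ 0.4532 -0.1806  0.1164] [0.0004 0.0004]
cap+x+y [ 0.5039 -0.1421  0.1173] [0.0001 0.0001]
cap-x+y [ 0.4778 -0.128   0.1158] [0.0012 0.0012]
knob [ 0.5731 -0.1857  0.1455] [0.0002 0.0002]
[ 0.5592 -0.1772  0.13  ]
[ 0.5917 -0.1914  0.13  ]
[ 0.5699 -0.2333  0.13  ]
[ 0.5392 -0.217   0.13  ]
centre [ 0.56500602 -0.20473467  0.13      ]
0.04587098058604203 0.0350606277227962 -27.210192654442693 -25.716609976839397
cap ang -27.361535522988753
-25.083999800014283
cheek -22.20701296300905
```

```bash
python3 -m creep '[{"delta_pos":[0.0183,0.02425,0],"twist":[0,0,0.0434]},{"delta_pos":[0.0183,0.02425,0],"twist":[0,0,0.0434]},{"delta_pos":[0.0183,0.02425,0],"twist":[0,0,0.0434]},{"delta_pos":[0.0183,0.02425,0],"twist":[0,0,0.0434]},{"delta_pos":[0.0183,0.02425,0],"twist":[0,0,0.0434]},{"delta_pos":[0.0183,0.02425,0],"twist":[0,0,0.0434]},{"delta_pos":[0.0183,0.02425,0],"twist":[0,0,0.0434]},{"delta_pos":[0.0183,0.02425,0],"twist":[0,0,0.0434]},{"delta_pos":[0.0183,0.02425,-0.006],"twist":[0,0,0.0434]},{"delta_pos":[0.0183,0.02425,-0.006],"twist":[0,0,0.0434]},{"delta_pos":[0.0183,0.02425,-0.006],"twist":[0,0,0.0434]},{"delta_pos":[0.0183,0.02425,-0.006],"twist":[0,0,0.0434]},{"delta_pos":[0.0183,0.02425,-0.006],"twist":[0,0,0.0434]},{"delta_pos":[0.0183,0.02425,-0.006],"twist":[0,0,0.0434]},{"delta_pos":[0.0183,0.02425,0],"twist":[0,0,0.0434]},{"delta_pos":[0.0183,0.02425,0],"twist":[0,0,0.0434]},{"delta_pos":[0,0,0],"twist":[0,0,0]},{"delta_pos":[0,0,0],"twist":[0,0,0]}]' -1 40
python3 - <<'E'
from h import *
snap('side','side1'); snap('wrist','wrist1'); 
s=bot.read_state();q=s['orientation'];print(s['position'],np.degrees(2*np.arctan2(q[2],q[1])))
a=cv2.imread('pics/side1.png')[200:400,240:440];b=cv2.imread('pics/wrist1.png')
cv2.imwrite('pics/v1.png',np.hstack([cv2.resize(a,(400,400),interpolation=cv2.INTER_CUBIC),cv2.resize(b,(400,300))[:,:] if 0 else cv2.copyMakeBorder(cv2.resize(b,(400,300)),0,100,0,0,cv2.BORDER_CONSTANT)]))
E
```

```text
time_s: 1.95
position: [0.5601, -0.2041, 0.206]
orientation: [-0.0, 0.847, 0.531, -0.0]
wrist_force: [0.6, 0.7, 0.8]
finger_gap: 0.0004
gripper_force: 0.0
[ 0.559613   -0.20508057  0.2060768 ] 64.00967281830151
```

View pics/v1.png

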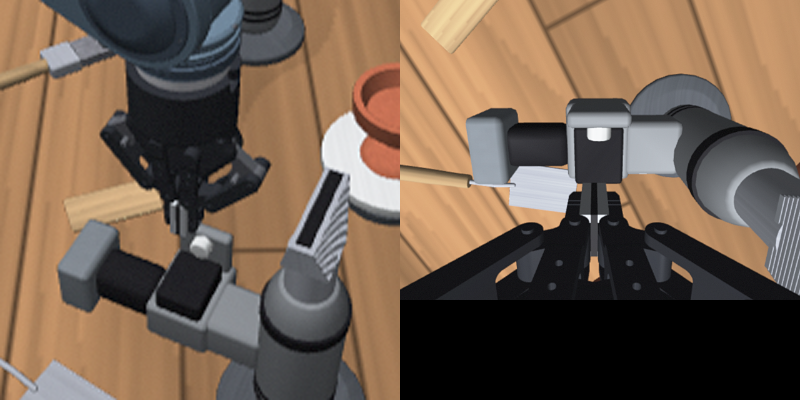

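```bash
python3 - <<'E'
from h import *
a=np.radians(-26);X=np.array([np.cos(a),np.sin(a),0]);Y=np.array([-np.sin(a),np.cos(a),0]);P=np.array([.5628,-.2092,.13])
t=np.array([.5599,-.2046,.206])
def pl(n,u,v,c,dy=0):
    o,r=ray(n,u,v); p=o+r*(((c+dy*Y-o)@Y)/(r@Y)); d=p-P; return (d@X*1000).round(1),(d@Y*1000).round(1),(p[2]*1000).round(1)
S=lambda u,v:(240+u/2,200+v/2)
for k,uv in dict(knR=(270,165),knR2=(262,190),tipR=(196,236),tipL=(168,232)).items(): print(k,pl('side1',*S(*uv),t))
B=P+.1*X
for k,uv in dict(shoulderL=(258,312),shoulderTop=(264,280),nozL=(288,250)).items(): print(k,pl('side1',*S(*uv),B))
E
```

```text
knR (np.float64(60.5), np.float64(2.9), np.float64(299.3))
knR2 (np.float64(56.3), np.float64(2.9), np.float64(271.6))
tipR (np.float64(6.2), np.float64(2.9), np.float64(193.2))
tipL (np.float64(-17.9), np.float64(2.9), np.float64(185.2))
shoulderL (np.float64(62.0), np.float64(0.0), np.float64(130.0))
shoulderTop (np.float64(64.6), np.float64(-0.0), np.float64(174.4))
nozL (np.float64(80.5), np.float64(-0.0), np.float64(220.5))
```

```bash
python3 -m creep '[{"delta_pos":[-0.002,0.001,-0.015],"twist":[0,0,0]},{"delta_pos":[0,0,-0.015],"twist":[0,0,0]},{"delta_pos":[0,0,-0.015],"twist":[0,0,0]},{"delta_pos":[0,0,-0.012],"twist":[0,0,0]},{"delta_pos":[0,0,0],"twist":[0,0,0]},{"delta_pos":[0,0,0],"twist":[0,0,0]}]'; python3 -m creep '[{"delta_pos":[0,0,-0.004],"twist":[0,0,0]},{"delta_pos":[0,0,-0.004],"twist":[0,0,0]},{"delta_pos":[0,0,-0.004],"twist":[0,0,0]},{"delta_pos":[0,0,0],"twist":[0,0,0]},{"delta_pos":[0,0,0],"twist":[0,0,0]}]'
```

```text
time_s: 2.65
position: [0.558, -0.2035, 0.1488]
orientation: [-0.0, 0.848, 0.53, -0.0]
wrist_force: [0.3, 0.1, 0.8]
finger_gap: -0.0004
gripper_force: 0.0
time_s: 3.15
position: [0.5585, -0.2037, 0.1379]
orientation: [0.0, 0.848, 0.53, 0.0]
wrist_force: [-0.1, -0.1, 3.2]
finger_gap: 0.0001
gripper_force: 1.5
```

```bash
python3 -m creep '[{"delta_pos":[0,0,-0.004],"twist":[0,0,0]},{"delta_pos":[0,0,-0.003],"twist":[0,0,0]},{"delta_pos":[0,0,-0.002],"twist":[0,0,0]},{"delta_pos":[0,0,0],"twist":[0,0,0]},{"delta_pos":[0,0,0],"twist":[0,0,0]}]';python3 -m creep '[{"delta_pos":[0,0,-0.001],"twist":[0,0,0]},{"delta_pos":[0,0,-0.001],"twist":[0,0,0]},{"delta_pos":[0,0,0],"twist":[0,0,0]},{"delta_pos":[0,0,0],"twist":[0,0,0]}]'
```

```text
time_s: 3.65
position: [0.5586, -0.2038, 0.1288]
orientation: [0.001, 0.848, 0.53, 0.0]
wrist_force: [1.1, 0.5, 5.7]
finger_gap: -0.0
gripper_force: 2.9
time_s: 4.05
position: [0.5586, -0.2038, 0.127]
orientation: [0.001, 0.848, 0.53, 0.0]
wrist_force: [-0.7, 0.2, 6.1]
finger_gap: -0.0001
gripper_force: 3.4
```

```bash
python3 -m creep '[{"delta_pos":[0,0,-0.001],"twist":[0,0,0]},{"delta_pos":[0,0,0],"twist":[0,0,0]},{"delta_pos":[0,0,0],"twist":[0,0,0]}]';python3 -m creep '[{"delta_pos":[0,0,-0.001],"twist":[0,0,0]},{"delta_pos":[0,0,0],"twist":[0,0,0]},{"delta_pos":[0,0,0],"twist":[0,0,0]}]'
```

```text
time_s: 4.35
position: [0.5587, -0.2038, 0.1269]
orientation: [0.001, 0.848, 0.53, 0.0]
wrist_force: [-2.6, 2.6, 12.5]
finger_gap: -0.0001
gripper_force: 6.0
time_s: 4.65
position: [0.5587, -0.2038, 0.1269]
orientation: [0.0, 0.848, 0.531, 0.0]
wrist_force: [-5.2, 2.8, 16.1]
finger_gap: 0.0002
gripper_force: 8.5
```

```bash
python3 -m creep '[{"delta_pos":[0,0,0.0015],"twist":[0,0,0]},{"delta_pos":[0.0013,0.0027,0],"twist":[0,0,0]},{"delta_pos":[0.0013,0.0027,0],"twist":[0,0,0]},{"delta_pos":[0.0013,0.0027,0],"twist":[0,0,0]},{"delta_pos":[0,0,0],"twist":[0,0,0]},{"delta_pos":[0,0,0],"twist":[0,0,0]}]';python3 -m creep '[{"delta_pos":[0.0013,0.0027,0],"twist":[0,0,0]},{"delta_pos":[0,0,0],"twist":[0,0,0]},{"delta_pos":[0,0,0],"twist":[0,0,0]}]';python3 -m creep '[{"delta_pos":[0.0013,0.0027,0],"twist":[0,0,0]},{"delta_pos":[0,0,0],"twist":[0,0,0]},{"delta_pos":[0,0,0],"twist":[0,0,0]}]'
```

```text
time_s: 5.25
position: [0.5625, -0.1969, 0.127]
orientation: [0.002, 0.848, 0.53, -0.0]
wrist_force: [-1.5, -3.6, 7.7]
finger_gap: 0.0001
gripper_force: 3.9
time_s: 5.55
position: [0.5637, -0.1944, 0.127]
orientation: [0.002, 0.848, 0.53, -0.0]
wrist_force: [-2.1, -4.5, 7.3]
finger_gap: -0.0002
gripper_force: 4.4
time_s: 5.85
position: [0.565, -0.1919, 0.127]
orientation: [0.002, 0.848, 0.531, -0.001]
wrist_force: [-2.3, -5.5, 7.5]
finger_gap: 0.0001
gripper_force: 4.5
```

```bash
python3 -m creep '[{"delta_pos":[0.0009,0.0018,0],"twist":[0,0,0]},{"delta_pos":[0,0,0],"twist":[0,0,0]},{"delta_pos":[0,0,0],"twist":[0,0,0]}]';python3 -m creep '[{"delta_pos":[0.0006,0.0014,0],"twist":[0,0,0]},{"delta_pos":[0,0,0],"twist":[0,0,0]},{"delta_pos":[0,0,0],"twist":[0,0,0]}]'
python3 -c "
from h import *
snap('side','side2');a=cv2.imread('pics/side2.png')[260:380,270:430];cv2.imwrite('pics/v2.png',cv2.resize(a,(800,600),interpolation=cv2.INTER_CUBIC))"
```

```text
time_s: 6.15
position: [0.5658, -0.1903, 0.127]
orientation: [0.002, 0.848, 0.53, -0.001]
wrist_force: [-2.4, -5.9, 7.2]
finger_gap: -0.0003
gripper_force: 4.6
time_s: 6.45
position: [0.5663, -0.189, 0.127]
orientation: [0.002, 0.848, 0.53, -0.001]
wrist_force: [-2.4, -5.6, 7.9]
finger_gap: 0.0001
gripper_force: 4.6
```

View pics/v2.png

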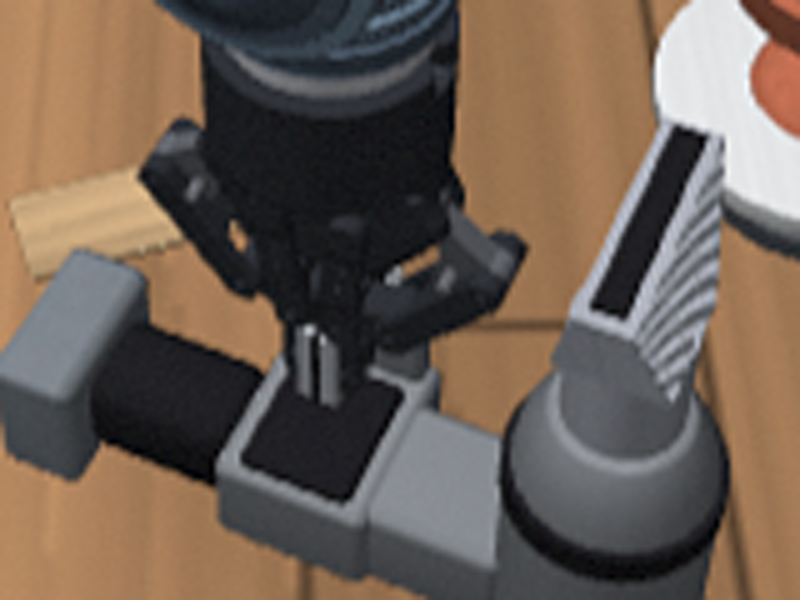

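```bash
python3 -m creep '[{"delta_pos":[0.0006,0.0014,0],"twist":[0,0,0]},{"delta_pos":[0,0,0],"twist":[0,0,0]},{"delta_pos":[0,0,0],"twist":[0,0,0]}]';python3 -m creep '[{"delta_pos":[0.0006,0.0014,0],"twist":[0,0,0]},{"delta_pos":[0,0,0],"twist":[0,0,0]},{"delta_pos":[0,0,0],"twist":[0,0,0]}]'
```

```text
time_s: 6.8
position: [0.5668, -0.188, 0.127]
orientation: [0.002, 0.848, 0.53, -0.001]
wrist_force: [-3.5, -7.5, 6.6]
finger_gap: 0.0002
gripper_force: 6.6
time_s: 7.1
position: [0.5669, -0.1879, 0.127]
orientation: [0.003, 0.848, 0.53, -0.002]
wrist_force: [-6.1, -12.4, 7.4]
finger_gap: -0.0
gripper_force: 8.9
```

```bash
python3 -m creep '[{"delta_pos":[-0.0003,-0.0006,0],"twist":[0,0,0]},{"delta_pos":[0,0,0.001],"twist":[0,0,0]},{"delta_pos":[0,0,0.001],"twist":[0,0,0]},{"delta_pos":[0,0,0.001],"twist":[0,0,0]},{"delta_pos":[0,0,0.001],"twist":[0,0,0]},{"delta_pos":[0,0,0.001],"twist":[0,0,0]},{"delta_pos":[0,0,0.001],"twist":[0,0,0]},{"delta_pos":[0,0,0],"twist":[0,0,0]},{"delta_pos":[0,0,0],"twist":[0,0,0]}]';python3 -m creep '[{"delta_pos":[0,0,0.001],"twist":[0,0,0]},{"delta_pos":[0,0,0.001],"twist":[0,0,0]},{"delta_pos":[0,0,0.001],"twist":[0,0,0]},{"delta_pos":[0,0,0.001],"twist":[0,0,0]},{"delta_pos":[0,0,0],"twist":[0,0,0]},{"delta_pos":[0,0,0],"twist":[0,0,0]}]'
```

```text
time_s: 8.0
position: [0.5662, -0.1876, 0.1311]
orientation: [0.002, 0.848, 0.53, -0.002]
wrist_force: [-1.7, -11.0, -1.4]
finger_gap: -0.0
gripper_force: 7.9
time_s: 8.6
position: [0.5655, -0.1872, 0.134]
orientation: [0.001, 0.848, 0.53, -0.003]
wrist_force: [-1.4, -11.5, -4.2]
finger_gap: -0.0003
gripper_force: 5.4
```

```bash
python3 -m creep '[{"delta_pos":[0,0,0.001],"twist":[0,0,0]},{"delta_pos":[0,0,0.001],"twist":[0,0,0]},{"delta_pos":[0,0,0],"twist":[0,0,0]},{"delta_pos":[-0.0013,-0.0027,0],"twist":[0,0,0]},{"delta_pos":[-0.0013,-0.0027,0],"twist":[0,0,0]},{"delta_pos":[-0.0013,-0.0027,0],"twist":[0,0,0]},{"delta_pos":[-0.0013,-0.0027,0],"twist":[0,0,0]},{"delta_pos":[-0.0013,-0.0027,0],"twist":[0,0,0]},{"delta_pos":[0,0,0],"twist":[0,0,0]},{"delta_pos":[0,0,0.01],"twist":[0,0,0]},{"delta_pos":[0,0,0.02],"twist":[0,0,0]},{"delta_pos":[0,0,0.03],"twist":[0,0,0]},{"delta_pos":[-0.02,-0.03,0.03],"twist":[0,0,0]},{"delta_pos":[-0.03,-0.04,0],"twist":[0,0,0]},{"delta_pos":[-0.03,-0.04,0],"twist":[0,0,0]},{"delta_pos":[-0.03,-0.04,0],"twist":[0,0,0]},{"delta_pos":[0,0,0],"twist":[0,0,0]},{"delta_pos":[0,0,0],"twist":[0,0,0]},{"delta_pos":[0,0,0],"twist":[0,0,0]}]'
python3 -c "
from h import *
snap('side','side3');a=cv2.imread('pics/side3.png')[295:395,265:385];cv2.imwrite('pics/v3.png',cv2.resize(a,(720,600),interpolation=cv2.INTER_CUBIC))"
```

```text
time_s: 10.5
position: [0.4511, -0.3474, 0.2282]
orientation: [0.0, 0.847, 0.531, 0.0]
wrist_force: [-0.1, -0.6, -0.1]
finger_gap: 0.0
gripper_force: 0.0
```

View pics/v3.png

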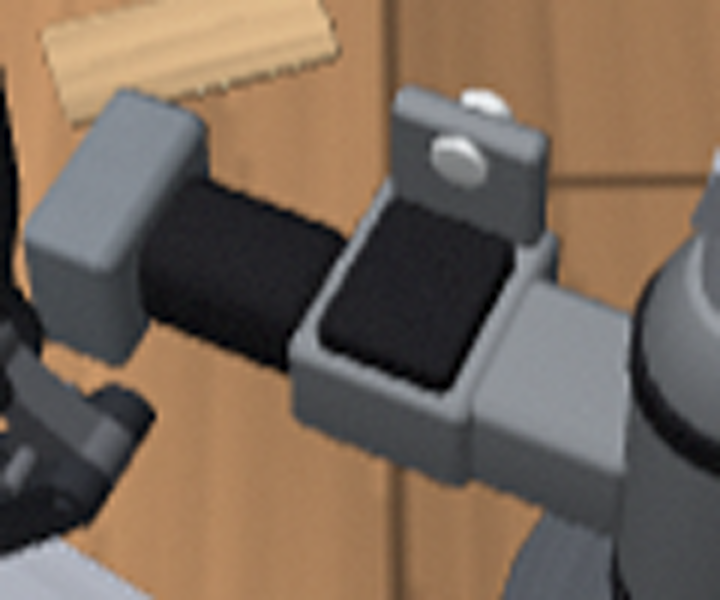

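The picture shows the trigger (about 415,290) sitting low in its frame and the knob (460,160) held in, poking out behind the cheek. The trigger is locked and the robot is clear of everything.

```bash
python3 -c "
from cell import bot
print(bot.job_done())"
```

```text
the job is handed in; nothing more can be done
None
```

The flat-nozzle gun is locked on: the last picture shows its trigger held down and the lock button in, with the arm clear. I did not go near the round-nozzle gun, and I handed the job in after about 10.5 s on the robot's clock.

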